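Load a collet chuck into an indexing head

TASK

Take the collet chuck (the tool with two spanner flats and a slim nut) from the stand and load it into the upright spindle of the indexing head: lower the taper in, feel for the drive dogs with only light pressure until the flange slots drop over them, and then push it down firmly until it snaps fully home with its flange flat on the spindle nose. Leave the spindle turned clockwise, seen from above, against its zero stop and let go of the chuck. Never force anything, and leave the other tools and things on the bench where they are.

Things in the scene. Friction and masses are not known exactly. Their poses are not given: they have to be found in the camera images.
- head: Indexing head: grey cast block bolted to the bench, foot 180 x 130 mm, round body 124 mm wide, upright steel spindle on top with a 110 mm dial and a 70 mm nose. Origin under its centre on the bench; axes fixed (they do not turn with the spindle).
- nose (a point): Centre of the flat nose face, 125 mm above the bench, at the mouth of the taper bore; z up, x and y are the fixed head's axes. Bore 32 mm wide at the mouth, 18 mm at 48 mm deep (7:24), 0.1 mm clearance when home. Two drive dogs stand opposite each other on the face: 14 mm wide, 8 mm high, 18 to 28 mm from the axis, top edges bevelled 0.7 mm.
- dog_top (a point): On the spindle axis at the height of the dogs' tops, 8 mm above the nose; axes as nose. The spindle turns stiffly about z (drag 0.25 N m: light pressure does not carry it round). Its angle is not measured: at the start the line of the dogs lies 19 to 83 degrees anticlockwise, seen from above, of this x axis. Find it by eye or feel. Over 45 N on their tops spoils them.
- zero_stop (a point): Stop block with a screw at the side of the body, 103 mm up. Turned clockwise (from above), the spindle comes up hard when its dial lug meets this screw; the dogs then stand 0.04 rad anticlockwise of the head's x axis, so that a chuck turned against the stop has taken up its play and its slots lie along that x axis. Against the stop 1 N m is plenty: 2.5 N m would hurt the dogs.
- lock (a point): On the axis 59 mm below the nose, hidden: two spring balls that snap behind the pull stud. They start to resist about 7 mm before the chuck is home, resist most at about 5 mm, where they need about 14 N down in all (8 N push besides the chuck's weight), then give way, draw the shank home and hold it.
- chuck_grip (a point): Collet chuck, steel, 0.55 kg, upright in one of the stand's three holes. Two spanner flats 30 mm apart, 26 mm wide, from 16 to 50 mm above the flange's underside; above them a dark 28 mm nut to 70 mm. Point on the axis, 40 mm above the flange's underside, where to grip; z up, x along the line of the two drive slots, y square to the flats (fingers close along y).
- chuck_seat (a point): Centre of the underside of the chuck's flange; axes as chuck_grip. Flange 50 mm wide, 16 mm thick, two opposite slots 15.8 mm wide cut from the rim to 16.5 mm from the axis (play over the dogs 0.04 rad either way; a half turn makes no difference). Below it the shank: 32 to 18 mm over 48 mm, then a pull stud, 65.5 mm in all. Home: this point meets the nose point.
- centre_mid (a point): Bystander: dead centre, a plain steel point on the same shank and flange, in another hole of the stand; point on its axis 30 mm above its flange's underside.
- drill_chuck_mid (a point): Bystander: drill chuck (dark, knurled, 37 mm, three jaws) on the same shank and flange, in the other hole; point on its axis 30 mm above its flange's underside. The stand: plywood deck 90 x 320 mm, 85 mm high, three holes in a row 105 mm apart; flanges rest on the deck.
- car_mid (a point): Bystander: slot car, 135 x 58 x 40 mm; point at its middle.
- cutters_mid (a point): Bystander: side cutters, 140 mm long, lying; point near their pivot.
- screwdriver_mid (a point): Bystander: screwdriver, 170 mm long, lying; point at its middle.
- spanner_mid (a point): Bystander: flat spanner, 150 mm long, lying; point at its middle.
- tub_mid (a point): Bystander: small open grey tub of wheels, 75 x 55 x 30 mm; point at its middle.

How it is judged:
By the outcome, as a careful person would: the job done as asked, in the order asked, and still so for the second after the job is handed in, with the robot touching nothing.
It also fails if it takes over 72 s, if anything falls off the work surface, if the arm or the gripper's body presses on something with over 40 N, if the wrist force passes 120 N, or if a joint passes its speed limit or range.

ROBOT

A 7-joint arm with a two-finger parallel gripper is mounted at the origin on the work surface. World frame = base frame: x ahead of the robot, y to its left, z up, the work surface at z = 0. Lengths are in m, angles in rad, forces in N, time in s.
With the tool pointing down it reaches from about 0.4 to 0.85 m from the base axis. Payload 4.5 kg.
Tool frame: the origin (TCP) lies at the very end of the fingers, on their centre line; the grasp point (between the pads) lies 19 mm behind it; z points along the fingers, x is the direction in which the jaws open and shut, and the axes are right-handed (so a half turn about z gives the same grasp; the last joint's range is limited). The gripper opens to 88 mm and grips with 3 to 60 N. Pads are 18 mm wide; open, the fingers measure 123 mm over their backs; the gripper's body (75 mm by 187 mm) begins 45 mm behind the grasp point.
Start: joints at [1.292, 0.689, -0.195, 1.565, 0.157, 0.902, -0.215], TCP at [0.192, -0.595, 0.239] pointing down, gripper open.
Joint ranges: [-3.01, 3.01], [-0.46, 2.08], [-1.47, 1.51], [0.13, 2.56], [-1, 4.14], [0.04, 2.09], [-2.66, 2.66]. Speed limits (rad/s): [2.57, 2.57, 3.14, 3.14, 3.14, 3.14, 3.14].

INTERFACE

Orientations are given as a unit quaternion [x, y, z, w].
In Python, from plant import * gives the robot as it stands.
- The arm moves only by the tool apply_moves, never from a script. Its argument "series" is a list of rows, each an object of numbers: "x", "y", "z": the shift along the tool's x, y, z in units of 80 cm (1.0 is 80 cm); "wx", "wy", "wz": the turn, a rotation vector about the tool's x, y, z in units of pi rad (1.0 is pi rad); "fingers": the opening, from -1 (shut) to 1 (fully open), so that 0 is half open. In form: [{"x": .., "y": .., "z": .., "wx": .., "wy": .., "wz": .., "fingers": ..}, ...]. A call has 1 to 8 rows; each row shifts and turns the pose as measured when the row begins, along the tool's axes as they then stand; what a row does not reach is not made up. A row lasts 1/8 s, in which the tool goes at most 62.5 mm and 10.7 degrees, less where a joint would pass 70% of its speed; a pose out of reach is approached as far as the arm can. A call with a number of a shift or a turn outside -1 to 1 is refused whole. A call with a gripper value outside its range is refused whole. The fingers move at their own pace and stop on an object; "force" is the grip in N (left out, the last holds). Time passes only in rows, so rows that do not move let the fingers close. It gives the time, the measured TCP pose, the force and the opening at its end, in the units of the state.
- get_state(): the state, without advancing time (a new reading comes with each control period).
- snapshot(name): name is "side" or "top"; returns (picture, depth): 384x512x3 uint8, red, green, blue; 384x512 float32, m along the optical axis (not along the pixel's ray), 0 where there is no reading.
- camera_model(name): a dict with "camera_matrix" (3x3 intrinsics, pixels), "dist_coeffs" ([k1, k2, p1, p2, k3] as OpenCV has them; the pictures are not rectified), "world_from_camera" (4x4, takes a point from camera to world coordinates). Camera axes: x right, y up, looking along -z (the intrinsics and any distortion apply to the point x, -y, -z); pixel columns grow to the right and rows downward; lengths in m; the calibration is good to about 2 mm. A picture is of the moment at which its call begins. camera_model takes no time and is no camera call.
- finish_job(): hands the job in, once; it reports no verdict.
The state is a dict: "clock": time; "q": joint angles; "qd": joint speeds; "joint_torque": joint torques, N m; "tool_pos": TCP position; "eef_rot": TCP orientation; "contact_force": force on the tool from outside, world axes, zero at the start; "moment": the same for the moment, N m; "opening": opening from 0.0 (shut) to 1.0 (fully open).
Only numpy, scipy, OpenCV 4.12 (cv2) and the standard library are available. Lean on these libraries where they do the work, as an engineer would, in place of code of your own. Each camera call takes 0.05 s, during which the arm holds its last target. There are 200 camera calls.

## Working session

There is one attempt and no reset: what is moved stays moved. The work goes in short steps, Python scripts to look and compute and a tool call to move; the robot and the scene stay as the last step left them, time stands still between calls to the robot, and variables do not carry over. Pictures are saved under pics/ and viewed, about 8 in all and at most 12, crops included, and the job is handed in when it is done.

Besides the shell and the picture viewer there is one more tool, called after "Call:" in YAML: its name, and indented under it one key for each argument. apply_moves: Moves the arm, as the interface text tells. Its arguments: {"type":"object","properties":{"series":{"type":"array","items":{"type":"object","properties":{"x":{"type":"number"},"y":{"type":"number"},"z":{"type":"number"},"wx":{"type":"number"},"wy":{"type":"number"},"wz":{"type":"number"},"fingers":{"type":"number"}}}},"force":{"type":"number"}},"required":["series"]}

```bash
mkdir -p pics; ls; cat > h.py <<'E'
from plant import *
import numpy as np, cv2
from scipy.spatial.transform import Rotation as R
def cloud(name,d):
    c=camera_model(name);K=np.array(c["camera_matrix"]);D=np.array(c["dist_coeffs"]);T=np.array(c["world_from_camera"])
    h,w=d.shape;u,v=np.meshgrid(np.arange(w),np.arange(h))
    p=cv2.undistortPoints(np.stack([u.ravel(),v.ravel()],1).astype(float).reshape(-1,1,2),K,D).reshape(h,w,2)
    P=np.stack([p[...,0]*d,-p[...,1]*d,-d],-1)
    return P@T[:3,:3].T+T[:3,3]
def pix(name,pt):
    c=camera_model(name);K=np.array(c["camera_matrix"]);D=np.array(c["dist_coeffs"]);T=np.array(c["world_from_camera"])
    q=(np.array(pt)-T[:3,3])@T[:3,:3]
    return cv2.projectPoints((q*[1,-1,-1]).reshape(1,1,3),np.zeros(3),np.zeros(3),K,D)[0].ravel()
E
python3 - <<'E'
from h import *
np.set_printoptions(precision=3,suppress=True)
for n in("top","side"):
    im,d=snapshot(n);np.savez(n+"0.npz",im=im,d=d);cv2.imwrite(f"pics/{n}0.png",cv2.resize(im[...,::-1],(768,576),interpolation=cv2.INTER_CUBIC))
    c=camera_model(n);print(n,c["camera_matrix"],np.array(c["world_from_camera"]),c["dist_coeffs"])
s=get_state();print(s)
E
```

```text
pics
top [[426.296   0.    253.798]
 [  0.    426.296 188.837]
 [  0.      0.      1.   ]] [[-0.01   0.996 -0.094  0.523]
 [-1.    -0.013 -0.025  0.063]
 [-0.026  0.094  0.995  1.159]
 [ 0.     0.     0.     1.   ]] [-0.092  0.     0.     0.     0.   ]
side [[449.663   0.    255.346]
 [  0.    449.663 185.708]
 [  0.      0.      1.   ]] [[-0.942  0.236 -0.24   0.31 ]
 [-0.336 -0.626  0.703  0.93 ]
 [ 0.016  0.743  0.669  0.918]
 [ 0.     0.     0.     1.   ]] [-0.13  0.    0.    0.    0.  ]
{'clock': 0.1, 'q': array([ 1.292,  0.69 , -0.195,  1.566,  0.157,  0.902, -0.215]), 'qd': array([-0.   , -0.001,  0.   , -0.003, -0.   ,  0.001,  0.001]), 'joint_torque': array([ -0.003, -52.849,  -1.271, -15.383,  -0.053,   0.002,   0.   ]), 'tool_pos': array([ 0.192, -0.594,  0.238]), 'eef_rot': array([ 0.809, -0.588, -0.001, -0.   ]), 'contact_force': array([0.181, 0.256, 1.177]), 'moment': array([ 0.008, -0.008,  0.046]), 'opening': 0.9995441726466571}
```

View pics/top0.png

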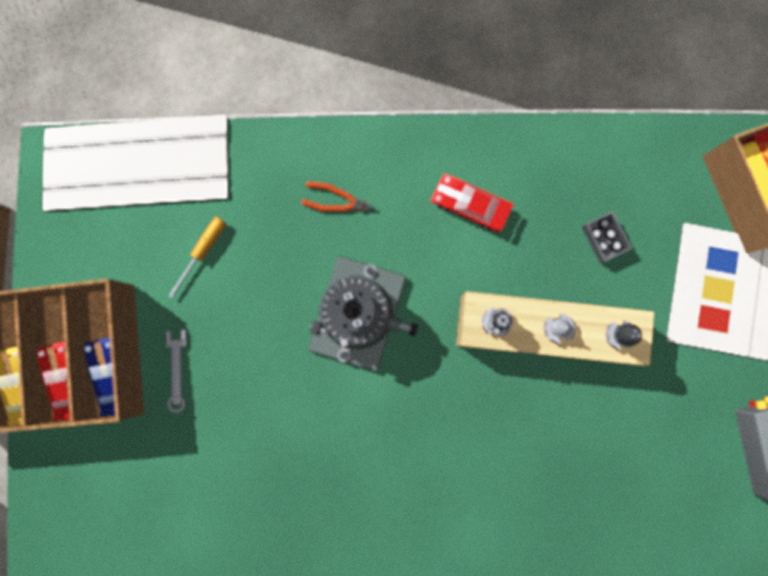

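View pics/side0.png

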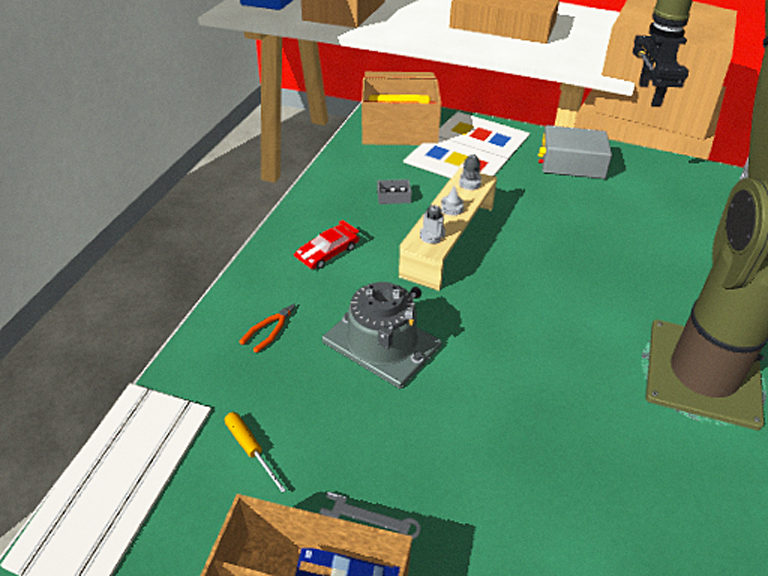

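The top view shows the collet chuck at about (497,320), the nearest of the three in the stand. The head is at (353,310), with the dogs near its bore. The side view agrees: chuck at (433,222), head at (382,310). Next I'll enlarge both and measure.

```bash
python3 - <<'E'
from h import *
np.set_printoptions(precision=4,suppress=True)
def cr(n,x,y,w,h,s):
    return cv2.resize(np.load(n+"0.npz")["im"][y:y+h,x:x+w,::-1],(400,300),interpolation=cv2.INTER_CUBIC)
a=np.hstack([cr("top",196,169,80,60,5),cr("top",300,185,60,45,0)])
b=np.hstack([cr("side",210,180,80,60,5),cr("side",260,125,60,45,0)])
cv2.imwrite("pics/crop0.png",np.vstack([a,b]))
from scipy.optimize import least_squares
def circ(P):
    f=lambda p:np.hypot(P[:,0]-p[0],P[:,1]-p[1])-p[2]
    r=least_squares(f,[*P[:,:2].mean(0),.03],loss="soft_l1",f_scale=.001);return r.x
for n in("top","side"):
    d=np.load(n+"0.npz")["d"];P=cloud(n,d);np.save(n+"P.npy",P)
    for nm,u,v in (("chuck",331,213),) if n=="top" else (("chuck",288,150),):
        print(n,nm,P[v-6:v+7:2,u-6:u+7:3].reshape(-1,7 and 5,3)[:,:,2])
        print(P[v,u])
    F=P.reshape(-1,3)
    for lo,hi in((.12,.128),(.131,.137),(.097,.103),(.150,.16),(.163,.18)):
        m=(F[:,2]>lo)&(F[:,2]<hi)&(F[:,0]>.4)&(F[:,0]<.7)&(F[:,1]>-.5)&(F[:,1]<.35)
        G=F[m]; print(lo,m.sum())
        for y0,y1 in((0,.3),(-.15,0),(-.25,-.15),(-.4,-.25)):
            g=G[(G[:,1]>y0)&(G[:,1]<y1)]
            if len(g)>5:print("   ",y0,len(g),g.mean(0),g.min(0),g.max(0))
E
```

```text
top chuck [[0.1022 0.1346 0.1354 0.141  0.1354]
 [0.1033 0.1368 0.1537 0.1521 0.1572]
 [0.0987 0.1378 0.15   0.155  0.1552]
 [0.1025 0.1363 0.1531 0.1532 0.1522]
 [0.1016 0.1422 0.1537 0.1572 0.1551]
 [0.1122 0.1338 0.1479 0.1533 0.1529]
 [0.0996 0.1346 0.1336 0.1476 0.1316]]
[ 0.5585 -0.0926  0.1531]
0.12 486
    0 424 [0.5795 0.1363 0.1251] [0.5452 0.1016 0.1205] [0.6136 0.1702 0.128 ]
    -0.15 9 [ 0.5561 -0.0869  0.1246] [ 0.5427 -0.0926  0.1204] [ 0.5766 -0.0843  0.1279]
    -0.25 30 [ 0.5458 -0.2019  0.1239] [ 0.5362 -0.2147  0.1201] [ 0.5557 -0.1938  0.1278]
    -0.4 23 [ 0.5306 -0.2966  0.1242] [ 0.5153 -0.307   0.1201] [ 0.5516 -0.2905  0.128 ]
0.131 132
    0 50 [0.5802 0.1366 0.1338] [0.5523 0.1229 0.131 ] [0.6081 0.1518 0.1369]
    -0.15 60 [ 0.5581 -0.0995  0.1347] [ 0.5398 -0.1175  0.1316] [ 0.5783 -0.0854  0.1368]
    -0.25 7 [ 0.5457 -0.2029  0.1345] [ 0.5408 -0.2084  0.1314] [ 0.5481 -0.1995  0.1368]
    -0.4 15 [ 0.5337 -0.2992  0.1335] [ 0.5152 -0.3268  0.1316] [ 0.5513 -0.291   0.1369]
0.097 284
    0 35 [0.5758 0.1355 0.1014] [0.5259 0.0851 0.0972] [0.6257 0.195 
[... 1358 characters left out ...]
] [ 0.5425 -0.2103  0.1312] [ 0.5507 -0.1961  0.1367]
    -0.4 17 [ 0.534  -0.2971  0.1341] [ 0.5203 -0.3107  0.131 ] [ 0.5528 -0.2889  0.1368]
0.097 228
    0 87 [0.5684 0.1726 0.1004] [0.5196 0.08   0.0971] [0.6304 0.2101 0.103 ]
    -0.15 43 [ 0.5593 -0.0868  0.1004] [ 0.5372 -0.117   0.0981] [ 0.5821 -0.0729  0.1029]
    -0.25 51 [ 0.543  -0.1977  0.1002] [ 0.5228 -0.2249  0.0971] [ 0.572  -0.1791  0.1029]
    -0.4 47 [ 0.5307 -0.2976  0.0997] [ 0.5115 -0.3258  0.0971] [ 0.5556 -0.2832  0.1026]
0.15 66
    -0.15 40 [ 0.5593 -0.0989  0.1536] [ 0.5484 -0.1159  0.1502] [ 0.5705 -0.088   0.1579]
    -0.4 26 [ 0.5356 -0.3051  0.1536] [ 0.5257 -0.3173  0.1505] [ 0.5463 -0.2953  0.1576]
0.163 0
```

View pics/crop0.png

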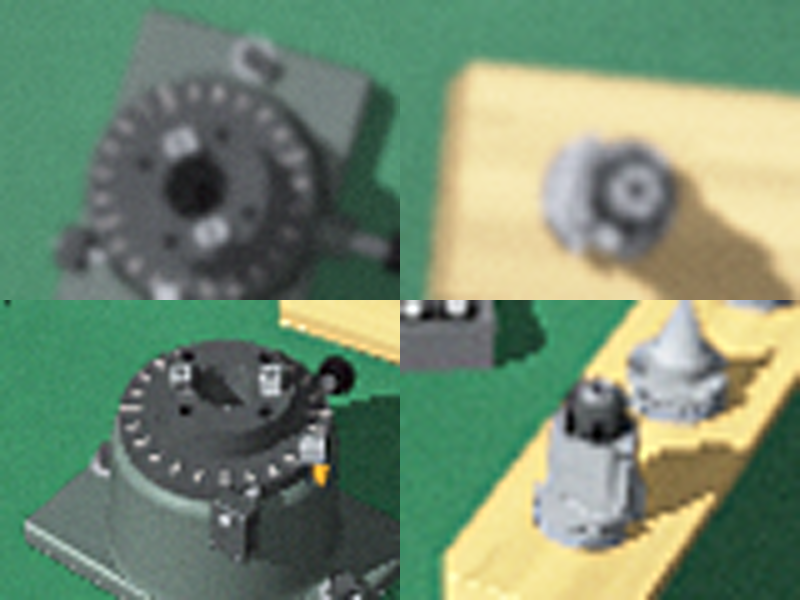

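The crops show the dogs at about (180,140) and (210,232) in the top-head crop, and the foot's short edge from (150,10) to (370,75). So the foot's long axis is near -16.5 deg and the dogs near +18 deg, which is about 34 deg anticlockwise and inside the stated range. I'll refine these and get the flats' direction from depth.

```bash
python3 - <<'E'
from h import *
np.set_printoptions(precision=4,suppress=True)
for n in("top","side"):
    P=np.load(n+"P.npy");F=P.reshape(-1,3)
    # foot top
    c=np.array([.5795,.137])
    r=np.hypot(*(F[:,:2]-c).T)
    zs=F[(r<.11)&(r>.07)&(F[:,2]>.008)&(F[:,2]<.04),2]; print(n,"foot z",np.median(zs))
    g=F[(r<.12)&(abs(F[:,2]-np.median(zs))<.004)]
    print(" foot rect",cv2.minAreaRect((g[:,:2]*1000).astype(np.float32)))
    # nose ring
    g=F[(r<.04)&(F[:,2]>.121)&(F[:,2]<.1285)]; print(" nose",cv2.minEnclosingCircle((g[:,:2]*1000).astype(np.float32)),g[:,:2].mean(0))
    g=F[(r<.032)&(F[:,2]>.1295)&(F[:,2]<.138)]
    _,lab,cc=cv2.kmeans((g[:,:2]).astype(np.float32),2,None,(3,50,1e-6),5,0)
    print(" dogs",cc,np.bincount(lab.ravel()),g[:,2].mean(),"ang",np.degrees(np.arctan2(*(cc[1]-cc[0])[::-1]))%180,"mid",cc.mean(0))
    rc=np.hypot(F[:,0]-.5588,F[:,1]+.0995)
    for lo,hi in((.092,.104),(.108,.131),(.131,.138),(.140,.150),(.150,.158)):
        g=F[(rc<.03)&(F[:,2]>lo)&(F[:,2]<hi)]
        print(" chuck",lo,len(g),cv2.minAreaRect((g[:,:2]*1000).astype(np.float32)),cv2.minEnclosingCircle((g[:,:2]*1000).astype(np.float32)))
    g=F[(rc<.03)&(F[:,2]>.106)&(F[:,2]<.132)]
    np.save(n+"flat.npy",g)
fig=np.full((600,800,3),255,np.uint8)
for n,col in(("top",(255,0,0)),("side",(0,0,255))):
    F=np.load(n+"P.npy").reshape(-1,3)
    for k,(lo,hi) in enumerate(((.106,.131),(.131,.139))):
        g=F[(F[:,2]>lo)&(F[:,2]<hi)&(np.hypot(F[:,0]-.5588,F[:,1]+.0995)<.03)]
        for p in g: cv2.circle(fig,(int(200+400*k-(p[1]+.0995)*6000),int(300-(p[0]-.5588)*6000)),3,col,-1)
for k in(0,1):cv2.circle(fig,(200+400*k,300),120,(0,0,0),1)
cv2.imwrite("pics/flat.png",fig)
s=get_state();print(R.from_quat(s["eef_rot"]).as_matrix())
E
```

```text
top foot z 0.018693504002106343
 foot rect ((579.4837646484375, 136.48565673828125), (129.81927490234375, 179.87948608398438), 72.19055938720703)
 nose ((579.5352783203125, 136.34616088867188), 34.86089324951172) [0.5794 0.1361]
 dogs [[0.5583 0.1303]
 [0.6    0.1439]] [30 32] 0.13323196107065707 ang 17.983038 mid [0.5791 0.1371]
 chuck 0.092 91 ((559.0916137695312, -100.92511749267578), (50.20924377441406, 45.365596771240234), 80.76842498779297) ((558.16845703125, -100.94236755371094), 25.289873123168945)
 chuck 0.108 22 ((558.232177734375, -88.41291046142578), (36.45358657836914, 9.293839454650879), 1.3186538219451904) ((558.3382568359375, -93.02195739746094), 18.2269287109375)
 chuck 0.131 67 ((558.8060302734375, -101.05022430419922), (29.78382682800293, 38.91547775268555), 81.63755798339844) ((558.7615966796875, -101.35775756835938), 19.758956909179688)
 chuck 0.14 22 ((558.1630249023438, -100.76341247558594), (26.406085968017578, 28.335371017456055), 24.7946720123291) ((558.3208618164062, -100.84976959228516), 14.861363410949707)
 chuck 0.15 96 ((558.4832763671875, -101.05639648
[... 729 characters left out ...]
), 12.239842414855957) ((559.4927978515625, -98.80059814453125), 20.132055282592773)
 chuck 0.131 44 ((559.2099609375, -97.71328735351562), (38.40855026245117, 31.21868896484375), 6.455798149108887) ((559.395263671875, -101.90469360351562), 20.684364318847656)
 chuck 0.14 34 ((561.289794921875, -95.22704315185547), (19.30032730102539, 29.22186279296875), 81.51782989501953) ((560.5454711914062, -100.5428695678711), 15.179804801940918)
 chuck 0.15 40 ((559.5975341796875, -101.51351165771484), (20.47202491760254, 29.09687614440918), 14.449743270874023) ((556.2833251953125, -102.31597900390625), 14.760361671447754)
[[ 0.3078 -0.9515 -0.0006]
 [-0.9515 -0.3078  0.0015]
 [-0.0016  0.0001 -1.    ]]
```

View pics/flat.png

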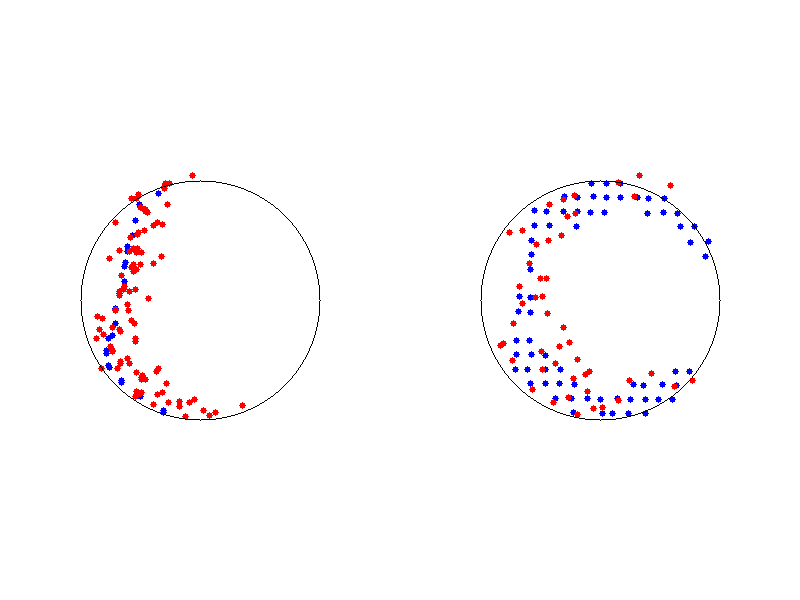

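The plot shows a 40 mm body with a flat facing +y, so the chuck's x axis is near -9 deg.

| Item | Position (x, y) | Direction |
|---|---|---|
| Chuck | (0.559, -0.1005) | about -9 deg |
| Head | (0.580, 0.1365) | x axis at -17.8 deg |
| Dogs | on the head axis | about +17.9 deg |

Sizes and heights match the description. Moving now.

Call:
apply_moves:
  series:
    - {"z": -0.07, "fingers": 0.4}
    - {"z": -0.02, "x": -0.04, "y": -0.056}
    - {"x": -0.04, "y": -0.056}
    - {"x": -0.04, "y": -0.056}
    - {"x": -0.04, "y": -0.056}
    - {"x": -0.04, "y": -0.056}
    - {"x": -0.04, "y": -0.056}
    - {"x": -0.04, "y": -0.056}
  force: 30

```text
schema error: expected keys x, y, z, wx, wy, wz, fingers
```

```bash
cat > go.py <<'E'
from h import *
import sys
np.set_printoptions(precision=4,suppress=True)
s=get_state();M=R.from_quat(s["eef_rot"]).as_matrix();p=s["tool_pos"]
yaw=np.degrees(np.arctan2(M[1,0],M[0,0]))
print("t",round(s["clock"],2),"pos",p,"yaw",round(yaw,2),"tilt",M[:,2],"F",s["contact_force"],"M",s["moment"],"op",round(s["opening"]*88,1),"q",s["q"])
if len(sys.argv)>4:
    t=np.array([float(a) for a in sys.argv[1:4]]);d=(float(sys.argv[4])-yaw+180)%360-180
    print("tool units shift",(t-p)@M/.8,"wz total",-d/180, "level wx,wy", (R.from_matrix(M).inv()*R.align_vectors([[0,0,-1]],[M[:,2]])[0]*R.from_matrix(M)).as_rotvec()/np.pi)
E
python3 go.py .559 -.1005 .25 -99
```

```text
t 0.1 pos [ 0.1921 -0.5942  0.238 ] yaw -72.07 tilt [-0.0006  0.0015 -1.    ] F [0.1812 0.2556 1.1768] M [ 0.0079 -0.0081  0.0457] op 88.0 q [ 1.2918  0.6899 -0.1945  1.5662  0.1573  0.9025 -0.2151]
tool units shift [-0.446  -0.6263 -0.0144] wz total 0.14958707095429308 level wx,wy [ 0.      0.0005 -0.    ]
```

All keys are required in every row.

Call:
apply_moves:
  series:
    - {"x": 0, "y": 0, "z": -0.07, "wx": 0, "wy": 0, "wz": 0, "fingers": 0.4}
    - {"x": -0.04, "y": -0.056, "z": -0.02, "wx": 0, "wy": 0, "wz": 0, "fingers": 0.4}
    - {"x": -0.04, "y": -0.056, "z": 0, "wx": 0, "wy": 0, "wz": 0, "fingers": 0.4}
    - {"x": -0.04, "y": -0.056, "z": 0, "wx": 0, "wy": 0, "wz": 0, "fingers": 0.4}
    - {"x": -0.04, "y": -0.056, "z": 0, "wx": 0, "wy": 0, "wz": 0, "fingers": 0.4}
    - {"x": -0.04, "y": -0.056, "z": 0, "wx": 0, "wy": 0, "wz": 0, "fingers": 0.4}
    - {"x": -0.04, "y": -0.056, "z": 0, "wx": 0, "wy": 0, "wz": 0, "fingers": 0.4}
    - {"x": -0.04, "y": -0.056, "z": 0, "wx": 0, "wy": 0, "wz": 0, "fingers": 0.4}
  force: 30

```text
clock: 1.1
tool_pos: [0.4249, -0.2797, 0.3095]
eef_rot: [0.805, -0.593, -0.003, -0.0]
contact_force: [0.5, -1.6, -0.3]
opening: 0.7
```

```bash
python3 go.py .559 -.1005 .25 -99
```

```text
t 1.1 pos [ 0.4249 -0.2797  0.3095] yaw -72.72 tilt [-0.0036  0.0038 -1.    ] F [ 0.5202 -1.6035 -0.3113] M [-0.0096 -0.0458  0.0187] op 61.6 q [ 0.643   0.4514 -0.2285  1.8094  0.124   0.8997 -0.9104]
tool units shift [-0.1638 -0.2268  0.0746] wz total 0.14600531232804884 level wx,wy [0.0007 0.0015 0.    ]
```

Call:
apply_moves:
  series:
    - {"x": -0.044, "y": -0.06, "z": 0, "wx": 0, "wy": 0, "wz": 0, "fingers": 0.4}
    - {"x": -0.044, "y": -0.06, "z": 0, "wx": 0, "wy": 0, "wz": 0, "fingers": 0.4}
    - {"x": -0.044, "y": -0.06, "z": 0, "wx": 0, "wy": 0, "wz": 0, "fingers": 0.4}
    - {"x": -0.034, "y": -0.046, "z": 0, "wx": 0, "wy": 0, "wz": 0, "fingers": 0.4}
    - {"x": 0, "y": 0, "z": 0, "wx": 0, "wy": 0, "wz": 0.05, "fingers": 0.4}
    - {"x": 0, "y": 0, "z": 0, "wx": 0, "wy": 0, "wz": 0.05, "fingers": 0.4}
    - {"x": 0, "y": 0, "z": 0, "wx": 0, "wy": 0, "wz": 0.05, "fingers": 0.4}
    - {"x": 0, "y": 0, "z": 0.03, "wx": 0, "wy": 0, "wz": 0, "fingers": 0.4}

```text
clock: 2.1
tool_pos: [0.5636, -0.0852, 0.2835]
eef_rot: [-0.643, 0.766, 0.004, 0.001]
contact_force: [0.0, 0.2, -0.1]
opening: 0.7
```

```bash
python3 go.py .559 -.1005 .18 -99
```

```text
t 2.1 pos [ 0.5636 -0.0852  0.2835] yaw -100.0 tilt [-0.0043  0.0073 -1.    ] F [ 0.0406  0.1926 -0.092 ] M [ 0.0405  0.0159 -0.0179] op 61.6 q [ 0.13    0.5616 -0.0944  1.6774  0.0547  0.91   -1.7291]
tool units shift [0.0206 0.0016 0.1293] wz total -0.005566290123768327 level wx,wy [ 0.0017  0.002  -0.    ]
```

Call:
apply_moves:
  series:
    - {"x": 0.021, "y": 0.0016, "z": 0.02, "wx": 0.002, "wy": 0.002, "wz": -0.005, "fingers": 0.4}
    - {"x": 0, "y": 0, "z": 0.055, "wx": 0, "wy": 0, "wz": 0, "fingers": 0.4}
    - {"x": 0, "y": 0, "z": 0.055, "wx": 0, "wy": 0, "wz": 0, "fingers": 0.4}
    - {"x": 0, "y": 0, "z": 0, "wx": 0, "wy": 0, "wz": 0, "fingers": 0.4}

```text
clock: 2.6
tool_pos: [0.5576, -0.1014, 0.1749]
eef_rot: [-0.649, 0.761, 0.001, -0.001]
contact_force: [0.5, -0.1, 1.1]
opening: 0.701
```

```bash
python3 go.py .559 -.1005 .1065 -99
```

```text
t 2.6 pos [ 0.5576 -0.1014  0.1749] yaw -99.02 tilt [-0.0031  0.0002 -1.    ] F [ 0.5172 -0.0799  1.1476] M [ 0.0358  0.0386 -0.0142] op 61.7 q [ 0.149   0.697  -0.0853  1.808   0.0913  0.6435 -1.718 ]
tool units shift [-0.0014 -0.0018  0.0855] wz total -0.00013686258947321524 level wx,wy [ 0.001  -0.0001 -0.    ]
```

Call:
apply_moves:
  series:
    - {"x": -0.0014, "y": -0.0018, "z": 0.03, "wx": 0.001, "wy": 0, "wz": 0, "fingers": 0.4}
    - {"x": 0, "y": 0, "z": 0.03, "wx": 0, "wy": 0, "wz": 0, "fingers": 0.4}
    - {"x": 0, "y": 0, "z": 0.024, "wx": 0, "wy": 0, "wz": 0, "fingers": 0.4}
    - {"x": 0, "y": 0, "z": 0, "wx": 0, "wy": 0, "wz": 0, "fingers": 0.4}

```text
clock: 3.1
tool_pos: [0.5642, -0.1008, 0.1124]
eef_rot: [-0.649, 0.761, -0.004, 0.003]
contact_force: [-0.2, 0.8, 0.8]
opening: 0.698
```

```bash
python3 go.py .559 -.1005 .1065 -99;python3 - <<'E'
from h import *
im,d=snapshot("side")
a=cv2.resize(im[100:190,230:350,::-1],(800,600),interpolation=cv2.INTER_CUBIC);cv2.imwrite("pics/g1.png",a)
E
```

```text
t 3.1 pos [ 0.5642 -0.1008  0.1124] yaw -99.03 tilt [ 0.0098 -0.0012 -1.    ] F [-0.2114  0.8463  0.7999] M [0.0241 0.004  0.0091] op 61.4 q [ 0.1378  0.7955 -0.0712  1.8428  0.1075  0.4971 -1.7345]
tool units shift [0.0007 0.0066 0.0073] wz total -0.00017137050169569395 level wx,wy [-0.0032  0.0001 -0.    ]
```

View pics/g1.png

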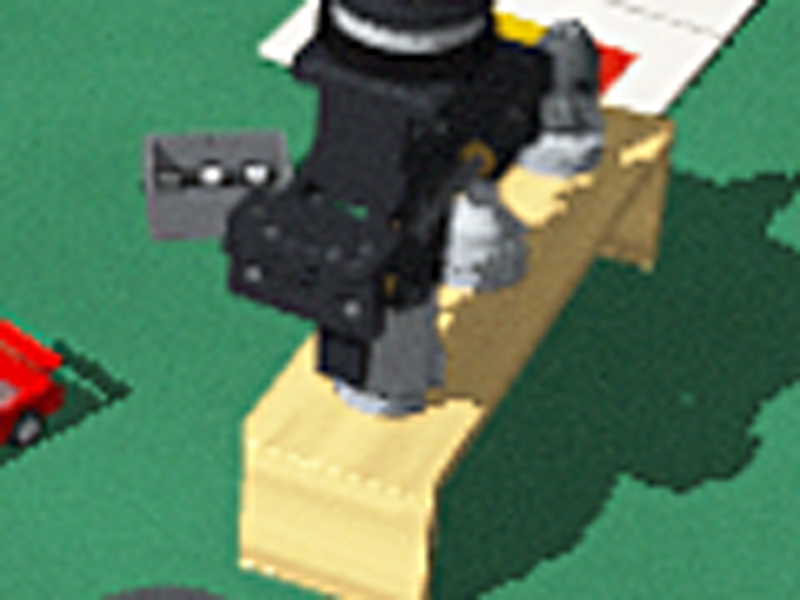

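The fingers straddle the chuck: finger at (345,360), body at (405,340), flange at (390,400). The pose has drifted about 5 mm in x with a slight tilt, so I'll correct that and then close.

Call:
apply_moves:
  series:
    - {"x": 0.0007, "y": 0.0066, "z": 0.003, "wx": -0.0032, "wy": 0, "wz": 0, "fingers": 0.4}
    - {"x": 0, "y": 0, "z": 0.003, "wx": 0, "wy": 0, "wz": 0, "fingers": 0.4}
    - {"x": 0, "y": 0, "z": 0, "wx": 0, "wy": 0, "wz": 0, "fingers": 0.4}

```text
clock: 3.52
tool_pos: [0.5614, -0.1009, 0.1114]
eef_rot: [-0.649, 0.761, -0.002, 0.002]
contact_force: [0.6, -0.5, 0.2]
opening: 0.699
```

```bash
python3 go.py .559 -.1005 .1065 -99
```

```text
t 3.52 pos [ 0.5614 -0.1009  0.1114] yaw -99.05 tilt [ 0.0066 -0.0005 -1.    ] F [ 0.583  -0.5016  0.2124] M [ 0.0063 -0.0152 -0.0257] op 61.5 q [ 0.1391  0.7956 -0.0716  1.8483  0.1075  0.4948 -1.7341]
tool units shift [-0.0001  0.0031  0.0061] wz total -0.00026224944146077987 level wx,wy [-0.0021  0.0002  0.    ]
```

Call:
apply_moves:
  series:
    - {"x": 0, "y": 0.004, "z": 0.006, "wx": -0.003, "wy": 0, "wz": 0, "fingers": 0.4}
    - {"x": 0, "y": 0.002, "z": 0.005, "wx": -0.002, "wy": 0, "wz": 0, "fingers": 0.4}

```text
clock: 3.78
tool_pos: [0.5567, -0.1002, 0.1026]
eef_rot: [-0.649, 0.761, 0.004, -0.003]
contact_force: [0.2, 0.1, 0.2]
opening: 0.701
```

```bash
python3 go.py .559 -.1005 .1065 -99
```

```text
t 3.77 pos [ 0.5567 -0.1002  0.1026] yaw -99.05 tilt [-0.0089  0.0021 -1.    ] F [0.2238 0.0905 0.171 ] M [-0.0372 -0.0154  0.0051] op 61.7 q [ 0.1392  0.8103 -0.0718  1.8512  0.1074  0.4929 -1.7342]
tool units shift [-0.0001 -0.0028 -0.0049] wz total -0.0002648950663307738 level wx,wy [0.0029 0.0002 0.    ]
```

Call:
apply_moves:
  series:
    - {"x": 0, "y": -0.002, "z": -0.004, "wx": 0.003, "wy": 0, "wz": 0, "fingers": 0.4}
    - {"x": 0, "y": 0, "z": 0, "wx": 0, "wy": 0, "wz": 0, "fingers": 0.4}

```text
clock: 4.03
tool_pos: [0.5581, -0.1004, 0.1054]
eef_rot: [-0.649, 0.761, 0.0, 0.0]
contact_force: [0.1, 0.3, -0.4]
opening: 0.7
```

```bash
python3 go.py .559 -.1005 .1065 -99
```

```text
t 4.03 pos [ 0.5581 -0.1004  0.1054] yaw -99.05 tilt [-0.0001  0.0007 -1.    ] F [ 0.1253  0.2771 -0.395 ] M [ 0.0131  0.0293 -0.0263] op 61.6 q [ 0.1387  0.8044 -0.071   1.8545  0.1081  0.4865 -1.735 ]
tool units shift [-0.0001 -0.0011 -0.0014] wz total -0.00027403953493868965 level wx,wy [ 0.0001  0.0002 -0.    ]
```

Call:
apply_moves:
  series:
    - {"x": 0, "y": 0, "z": 0, "wx": 0, "wy": 0, "wz": 0, "fingers": -0.1}
    - {"x": 0, "y": 0, "z": 0, "wx": 0, "wy": 0, "wz": 0, "fingers": -0.5}
    - {"x": 0, "y": 0, "z": 0, "wx": 0, "wy": 0, "wz": 0, "fingers": -0.5}
    - {"x": 0, "y": 0, "z": 0, "wx": 0, "wy": 0, "wz": 0, "fingers": -0.5}
    - {"x": 0, "y": 0, "z": 0, "wx": 0, "wy": 0, "wz": 0, "fingers": -0.5}
  force: 55

```text
clock: 4.65
tool_pos: [0.5583, -0.101, 0.1056]
eef_rot: [-0.649, 0.761, -0.0, 0.0]
contact_force: [0.2, 0.6, 0.8]
opening: 0.337
```

```bash
python3 go.py .559 -.1005 .1065 -99
```

```text
t 4.65 pos [ 0.5583 -0.101   0.1056] yaw -99.07 tilt [ 0.0005  0.     -1.    ] F [0.2044 0.5503 0.7951] M [ 0.1019 -0.0005  0.0407] op 29.7 q [ 0.1389  0.8041 -0.0703  1.8542  0.1083  0.4865 -1.7349]
tool units shift [-0.0007 -0.0007 -0.0011] wz total -0.0004047299164218051 level wx,wy [-0.0001  0.      0.    ]
```

The opening of 29.7 mm matches the 30 mm flats, so the grip is good. Lifting straight up.

Call:
apply_moves:
  series:
    - {"x": 0, "y": 0, "z": -0.02, "wx": 0, "wy": 0, "wz": 0, "fingers": -0.5}
    - {"x": 0, "y": 0, "z": -0.03, "wx": 0, "wy": 0, "wz": 0, "fingers": -0.5}
    - {"x": 0, "y": 0, "z": -0.03, "wx": 0, "wy": 0, "wz": 0, "fingers": -0.5}
    - {"x": 0, "y": 0, "z": -0.03, "wx": 0, "wy": 0, "wz": 0, "fingers": -0.5}
    - {"x": 0, "y": 0, "z": -0.03, "wx": 0, "wy": 0, "wz": 0, "fingers": -0.5}
    - {"x": 0, "y": 0, "z": -0.03, "wx": 0, "wy": 0, "wz": 0, "fingers": -0.5}
    - {"x": 0, "y": 0, "z": 0, "wx": 0, "wy": 0, "wz": 0, "fingers": -0.5}

```text
clock: 5.52
tool_pos: [0.554, -0.0989, 0.2469]
eef_rot: [-0.65, 0.76, 0.004, -0.002]
contact_force: [0.5, -0.2, -6.4]
opening: 0.336
```

```bash
python3 go.py .580 .1365 .24 -72
```

```text
t 5.53 pos [ 0.554  -0.0989  0.2469] yaw -98.97 tilt [-0.0087  0.0029 -1.    ] F [ 0.5174 -0.1737 -6.412 ] M [0.0184 0.0202 0.0164] op 29.5 q [ 0.1552  0.5967 -0.0981  1.7417  0.0727  0.8157 -1.7038]
tool units shift [-0.2958  0.0137  0.0092] wz total -0.1498261056324749 level wx,wy [ 0.0029  0.0005 -0.    ]
```

Call:
apply_moves:
  series:
    - {"x": -0.05, "y": 0.003, "z": 0, "wx": 0.001, "wy": 0, "wz": 0, "fingers": -0.5}
    - {"x": -0.05, "y": 0.003, "z": 0, "wx": 0.001, "wy": 0, "wz": 0, "fingers": -0.5}
    - {"x": -0.06, "y": 0.003, "z": 0, "wx": 0.001, "wy": 0, "wz": 0, "fingers": -0.5}
    - {"x": -0.06, "y": 0.003, "z": 0, "wx": 0, "wy": 0, "wz": 0, "fingers": -0.5}
    - {"x": -0.06, "y": 0.003, "z": 0, "wx": 0, "wy": 0, "wz": 0, "fingers": -0.5}
    - {"x": 0, "y": 0, "z": 0, "wx": 0, "wy": 0, "wz": -0.05, "fingers": -0.5}
    - {"x": 0, "y": 0, "z": 0, "wx": 0, "wy": 0, "wz": -0.05, "fingers": -0.5}
    - {"x": 0, "y": 0, "z": 0, "wx": 0, "wy": 0, "wz": -0.045, "fingers": -0.5}

```text
clock: 6.52
tool_pos: [0.5686, 0.1312, 0.2365]
eef_rot: [0.809, -0.587, -0.008, 0.007]
contact_force: [0.7, 0.9, -5.8]
opening: 0.335
```

```bash
python3 go.py .580 .1365 .24 -72.1
```

```text
t 6.53 pos [0.5686 0.1312 0.2365] yaw -71.96 tilt [-0.0209 -0.0024 -0.9998] F [ 0.6921  0.8837 -5.7674] M [-0.0199 -0.0011  0.0198] op 29.4 q [-0.1805  0.6463 -0.2116  1.676   0.1615  0.8572 -1.7151]
tool units shift [-0.0019 -0.0156 -0.0047] wz total 0.0007583016977978079 level wx,wy [ 0.0066  0.0013 -0.    ]
```

Call:
apply_moves:
  series:
    - {"x": -0.002, "y": -0.015, "z": -0.005, "wx": 0.006, "wy": 0.001, "wz": 0, "fingers": -0.5}
    - {"x": 0, "y": -0.003, "z": 0, "wx": 0.002, "wy": 0, "wz": 0, "fingers": -0.5}
    - {"x": 0, "y": 0, "z": 0, "wx": 0, "wy": 0, "wz": 0, "fingers": -0.5}

```text
clock: 6.9
tool_pos: [0.581, 0.137, 0.2381]
eef_rot: [0.808, -0.59, -0.0, -0.001]
contact_force: [0.1, 0.8, -5.0]
opening: 0.332
```

```bash
python3 go.py .580 .1365 .24 -72.1
```

```text
t 6.9 pos [0.581  0.137  0.2381] yaw -72.25 tilt [ 0.0008  0.0016 -1.    ] F [ 0.147   0.787  -5.0203] M [-0.0307  0.0775 -0.0203] op 29.2 q [-0.1889  0.6521 -0.2066  1.6551  0.1648  0.8502 -1.724 ]
tool units shift [ 0.0002  0.0014 -0.0023] wz total -0.0008226303003750798 level wx,wy [-0.0004  0.0004 -0.    ]
```

Call:
apply_moves:
  series:
    - {"x": 0, "y": 0, "z": 0.02, "wx": 0, "wy": 0, "wz": 0, "fingers": -0.5}
    - {"x": 0, "y": 0, "z": 0.02, "wx": 0, "wy": 0, "wz": 0, "fingers": -0.5}
    - {"x": 0, "y": 0, "z": 0.02, "wx": 0, "wy": 0, "wz": 0, "fingers": -0.5}
    - {"x": 0, "y": 0, "z": 0, "wx": 0, "wy": 0, "wz": 0, "fingers": -0.5}

```text
clock: 7.4
tool_pos: [0.5796, 0.1362, 0.1856]
eef_rot: [0.807, -0.591, -0.001, 0.001]
contact_force: [0.9, -0.1, -5.2]
opening: 0.332
```

```bash
python3 go.py .5798 .1365 .165 -72.1
```

```text
t 7.4 pos [0.5796 0.1362 0.1856] yaw -72.41 tilt [-0.0023 -0.0002 -1.    ] F [ 0.9437 -0.1266 -5.1729] M [-0.0479  0.0489  0.0154] op 29.2 q [-0.1982  0.7177 -0.1912  1.709   0.1865  0.735  -1.7461]
tool units shift [-0.0002 -0.0004  0.0258] wz total -0.0017037986062661049 level wx,wy [ 0.0007  0.0002 -0.    ]
```

Call:
apply_moves:
  series:
    - {"x": 0, "y": 0, "z": 0.011, "wx": 0, "wy": 0, "wz": -0.001, "fingers": -0.5}
    - {"x": 0, "y": 0, "z": 0.01, "wx": 0, "wy": 0, "wz": -0.001, "fingers": -0.5}
    - {"x": 0, "y": 0, "z": 0, "wx": 0, "wy": 0, "wz": 0, "fingers": -0.5}

```text
clock: 7.78
tool_pos: [0.5799, 0.1363, 0.168]
eef_rot: [0.809, -0.588, -0.001, 0.0]
contact_force: [0.7, 0.9, -5.2]
opening: 0.337
```

```bash
python3 go.py .5798 .1365 .158 -72.1
```

```text
t 7.78 pos [0.5799 0.1363 0.168 ] yaw -72.05 tilt [-0.0014  0.0001 -1.    ] F [ 0.6941  0.9175 -5.2197] M [-0.0368  0.0619 -0.0416] op 29.6 q [-0.2008  0.7417 -0.187   1.7233  0.1963  0.6961 -1.7485]
tool units shift [-0.0003  0.      0.0125] wz total 0.00026353659061884277 level wx,wy [ 0.0004  0.0002 -0.    ]
```

Call:
apply_moves:
  series:
    - {"x": 0, "y": 0, "z": 0.007, "wx": 0, "wy": 0, "wz": 0, "fingers": -0.5}
    - {"x": 0, "y": 0, "z": 0.005, "wx": 0, "wy": 0, "wz": 0, "fingers": -0.5}

```text
clock: 8.02
tool_pos: [0.5805, 0.1365, 0.1586]
eef_rot: [0.809, -0.588, -0.0, -0.0]
contact_force: [-0.7, -0.5, -3.6]
opening: 0.338
```

Call:
apply_moves:
  series:
    - {"x": 0, "y": 0, "z": 0.004, "wx": 0, "wy": 0, "wz": 0, "fingers": -0.5}

```text
clock: 8.15
tool_pos: [0.5803, 0.1361, 0.1552]
eef_rot: [0.809, -0.588, -0.0, 0.0]
contact_force: [0.6, -1.2, -4.2]
opening: 0.338
```

Call:
apply_moves:
  series:
    - {"x": 0, "y": 0, "z": 0.004, "wx": 0, "wy": 0, "wz": 0, "fingers": -0.5}

```text
clock: 8.28
tool_pos: [0.58, 0.1356, 0.1518]
eef_rot: [0.809, -0.588, -0.0, 0.001]
contact_force: [-0.9, -2.0, -0.3]
opening: 0.337
```

```bash
python3 go.py .5798 .1365 .158 -72.1
```

```text
t 8.28 pos [0.58   0.1356 0.1518] yaw -72.08 tilt [-0.0011 -0.0008 -1.    ] F [-0.9073 -2.0288 -0.2987] M [-0.356   0.3719 -0.028 ] op 29.7 q [-0.2044  0.7643 -0.18    1.7358  0.2039  0.6611 -1.7551]
tool units shift [-0.0011 -0.0001 -0.0078] wz total 8.786052311538444e-05 level wx,wy [ 0.0004 -0.0001 -0.    ]
```

Call:
apply_moves:
  series:
    - {"x": 0, "y": 0, "z": 0.003, "wx": 0, "wy": 0, "wz": 0, "fingers": -0.5}

```text
clock: 8.4
tool_pos: [0.5799, 0.1354, 0.1501]
eef_rot: [0.809, -0.588, -0.0, 0.001]
contact_force: [-3.6, -1.5, 6.7]
opening: 0.332
```

```bash
python3 go.py .5798 .1365 .1456 -72.1
```

```text
t 8.4 pos [0.5799 0.1354 0.1501] yaw -72.1 tilt [-0.001  -0.0012 -1.    ] F [-3.6298 -1.4984  6.717 ] M [-0.3901  0.8888  0.0513] op 29.2 q [-0.2049  0.7664 -0.179   1.7373  0.2049  0.6574 -1.756 ]
tool units shift [-0.0013 -0.0003  0.0057] wz total 2.693157563903191e-06 level wx,wy [ 0.0004 -0.0003 -0.    ]
```

Call:
apply_moves:
  series:
    - {"x": 0, "y": 0.002, "z": 0, "wx": 0, "wy": 0, "wz": -0.012, "fingers": -0.5}
    - {"x": 0, "y": 0, "z": 0.001, "wx": 0, "wy": 0, "wz": -0.012, "fingers": -0.5}

```text
clock: 8.65
tool_pos: [0.5798, 0.1354, 0.1503]
eef_rot: [0.831, -0.556, 0.001, -0.001]
contact_force: [-0.4, -1.9, 3.3]
opening: 0.334
```

```bash
python3 go.py .5798 .1365 .1456 -72.1
```

```text
t 8.65 pos [0.5798 0.1354 0.1503] yaw -67.53 tilt [ 0.0026 -0.0002 -1.    ] F [-0.4309 -1.9299  3.3394] M [-0.4761  0.3635 -0.0343] op 29.4 q [-0.1924  0.766  -0.2008  1.7407  0.2306  0.6556 -1.7003]
tool units shift [-0.0012 -0.0006  0.0059] wz total 0.025390739519486435 level wx,wy [-0.0007 -0.0004  0.    ]
```

Call:
apply_moves:
  series:
    - {"x": 0, "y": 0, "z": 0, "wx": 0, "wy": 0, "wz": -0.014, "fingers": -0.5}
    - {"x": 0, "y": 0, "z": 0.001, "wx": 0, "wy": 0, "wz": 0, "fingers": -0.5}

```text
clock: 8.9
tool_pos: [0.5798, 0.1353, 0.15]
eef_rot: [0.844, -0.536, 0.001, -0.001]
contact_force: [-2.6, -1.2, 6.6]
opening: 0.332
```

```bash
python3 go.py .5798 .1365 .1456 -72.1
```

```text
t 8.9 pos [0.5798 0.1353 0.15  ] yaw -64.88 tilt [ 0.0026  0.0001 -1.    ] F [-2.6348 -1.2002  6.5848] M [-0.272   0.6144 -0.1642] op 29.2 q [-0.1844  0.7673 -0.2142  1.7406  0.2452  0.6574 -1.6672]
tool units shift [-0.0014 -0.0007  0.0054] wz total 0.040127074479496136 level wx,wy [-0.0008 -0.0003 -0.    ]
```

Call:
apply_moves:
  series:
    - {"x": 0, "y": 0, "z": 0, "wx": 0, "wy": 0, "wz": 0.012, "fingers": -0.5}

```text
clock: 9.02
tool_pos: [0.5796, 0.1354, 0.15]
eef_rot: [0.833, -0.553, 0.001, -0.001]
contact_force: [-1.2, -0.7, -1.8]
opening: 0.339
```

```bash
python3 go.py
```

```text
t 9.03 pos [0.5796 0.1354 0.15  ] yaw -67.11 tilt [ 0.0023  0.0004 -1.    ] F [-1.2453 -0.7026 -1.7863] M [-0.1775  0.248   0.0616] op 29.8 q [-0.1905  0.7664 -0.2036  1.7412  0.2328  0.6552 -1.6949]
```

Call:
apply_moves:
  series:
    - {"x": 0, "y": 0, "z": 0, "wx": 0, "wy": 0, "wz": 0.02, "fingers": -0.5}

```text
clock: 9.15
tool_pos: [0.5797, 0.1353, 0.1499]
eef_rot: [0.815, -0.58, 0.001, -0.001]
contact_force: [-0.7, -2.4, -0.7]
opening: 0.337
```

```bash
python3 go.py
```

```text
t 9.15 pos [0.5797 0.1353 0.1499] yaw -70.85 tilt [ 0.0025  0.0003 -1.    ] F [-0.6952 -2.3585 -0.7373] M [-0.3078  0.2175  0.156 ] op 29.7 q [-0.201   0.7655 -0.185   1.7419  0.2128  0.6513 -1.7415]
```

Call:
apply_moves:
  series:
    - {"x": 0, "y": 0, "z": 0, "wx": 0, "wy": 0, "wz": 0.025, "fingers": -0.5}

```text
clock: 9.28
tool_pos: [0.5797, 0.1353, 0.1499]
eef_rot: [0.791, -0.612, 0.001, -0.001]
contact_force: [-1.4, -0.1, 1.1]
opening: 0.334
```

```bash
python3 go.py
```

```text
t 9.28 pos [0.5797 0.1353 0.1499] yaw -75.47 tilt [ 0.0026 -0.     -1.    ] F [-1.4281 -0.0539  1.0717] M [-0.2667  0.3358  0.2702] op 29.4 q [-0.2143  0.7644 -0.162   1.7427  0.1877  0.6472 -1.7991]
```

Mz reached +0.27 N m at low vertical force, so the slots are over the dogs and carrying the spindle. The height fits the onset of the ball lock. I'll go back to mid-play and push firmly.

Call:
apply_moves:
  series:
    - {"x": 0, "y": 0, "z": 0, "wx": 0, "wy": 0, "wz": -0.014, "fingers": -0.5}
    - {"x": 0, "y": 0, "z": 0.003, "wx": 0, "wy": 0, "wz": 0, "fingers": -0.5}

```text
clock: 9.52
tool_pos: [0.5793, 0.1353, 0.1475]
eef_rot: [0.805, -0.593, 0.001, -0.0]
contact_force: [-2.6, -0.9, -0.6]
opening: 0.336
```

```bash
python3 go.py
```

```text
t 9.53 pos [0.5793 0.1353 0.1475] yaw -72.71 tilt [ 0.0022 -0.0007 -1.    ] F [-2.6024 -0.8528 -0.6204] M [-0.2468  0.5325 -0.0148] op 29.5 q [-0.2079  0.7683 -0.1742  1.7443  0.2041  0.6447 -1.7664]
```

Call:
apply_moves:
  series:
    - {"x": 0, "y": 0, "z": 0.005, "wx": 0, "wy": 0, "wz": 0, "fingers": -0.5}

```text
clock: 9.65
tool_pos: [0.5792, 0.1351, 0.1454]
eef_rot: [0.805, -0.593, 0.001, -0.0]
contact_force: [-12.2, -4.0, 40.9]
opening: 0.341
```

```bash
python3 go.py .5798 .1365 .1456 -73.1
```

```text
t 9.65 pos [0.5792 0.1351 0.1454] yaw -72.71 tilt [ 0.0022 -0.0012 -1.    ] F [-12.1773  -4.0374  40.9282] M [-0.6683  2.6271 -0.0466] op 30.0 q [-0.2085  0.7711 -0.1731  1.7462  0.2054  0.6402 -1.7675]
tool units shift [-0.0014 -0.0013 -0.0002] wz total 0.0021696790446182174 level wx,wy [-0.0006 -0.0006 -0.    ]
```

It dropped to z 0.1454, against 0.1456 expected for home, and then came up solid. Relaxing the push, then turning clockwise about 35 deg.

Call:
apply_moves:
  series:
    - {"x": 0, "y": 0.001, "z": -0.001, "wx": 0, "wy": 0, "wz": 0, "fingers": -0.5}
    - {"x": 0, "y": 0, "z": 0, "wx": 0, "wy": 0, "wz": 0, "fingers": -0.5}

```text
clock: 9.9
tool_pos: [0.5788, 0.1351, 0.1456]
eef_rot: [0.806, -0.592, 0.001, -0.001]
contact_force: [-1.5, -1.8, 1.9]
opening: 0.337
```

```bash
python3 go.py .5792 .1351 .1454 -105
```

```text
t 9.9 pos [0.5788 0.1351 0.1456] yaw -72.66 tilt [ 0.0031 -0.0003 -1.    ] F [-1.5487 -1.8058  1.9253] M [-0.0643  0.3249  0.0344] op 29.6 q [-0.2079  0.77   -0.1735  1.7483  0.2054  0.638  -1.7667]
tool units shift [ 0.0001 -0.0005  0.0003] wz total 0.17968300438196821 level wx,wy [-0.0009 -0.0004 -0.    ]
```

Call:
apply_moves:
  series:
    - {"x": 0, "y": 0, "z": 0, "wx": 0, "wy": 0, "wz": 0.025, "fingers": -0.5}
    - {"x": 0, "y": 0, "z": 0, "wx": 0, "wy": 0, "wz": 0.03, "fingers": -0.5}
    - {"x": 0, "y": 0, "z": 0, "wx": 0, "wy": 0, "wz": 0.03, "fingers": -0.5}

```text
clock: 10.28
tool_pos: [0.5788, 0.1352, 0.1456]
eef_rot: [0.718, -0.696, 0.001, -0.001]
contact_force: [-1.2, -1.6, 1.2]
opening: 0.336
```

```bash
python3 go.py .5792 .1351 .1454 -105
```

```text
t 10.28 pos [0.5788 0.1352 0.1456] yaw -88.22 tilt [ 0.0027 -0.0001 -1.    ] F [-1.1507 -1.6089  1.2258] M [-0.1663  0.3863  0.2646] op 29.6 q [-0.2511  0.7677 -0.0982  1.7502  0.1179  0.6269 -1.9572]
tool units shift [ 0.0001 -0.0005  0.0003] wz total 0.09320037544339972 level wx,wy [-0.0008 -0.      0.    ]
```

Turning with the drag alone (0.26 N m), and z steady at 0.1456.

Call:
apply_moves:
  series:
    - {"x": 0, "y": 0, "z": 0, "wx": 0, "wy": 0, "wz": 0.03, "fingers": -0.5}
    - {"x": 0, "y": 0, "z": 0, "wx": 0, "wy": 0, "wz": 0.03, "fingers": -0.5}
    - {"x": 0, "y": 0, "z": 0, "wx": 0, "wy": 0, "wz": 0.025, "fingers": -0.5}

```text
clock: 10.65
tool_pos: [0.5788, 0.1355, 0.1456]
eef_rot: [-0.617, 0.787, -0.001, 0.001]
contact_force: [-1.1, -1.2, 1.5]
opening: 0.336
```

```bash
python3 go.py .5792 .1351 .1454 -108
```

```text
t 10.65 pos [0.5788 0.1355 0.1456] yaw -103.79 tilt [ 0.0025 -0.0004 -1.    ] F [-1.1334 -1.1946  1.4914] M [-0.0801  0.3571  0.2977] op 29.6 q [-0.2953  0.7676 -0.0223  1.7522  0.0285  0.6198 -2.1461]
tool units shift [ 0.0004 -0.0006  0.0003] wz total 0.02337126274205351 level wx,wy [-0.0008  0.0001 -0.    ]
```

Call:
apply_moves:
  series:
    - {"x": 0, "y": 0, "z": 0, "wx": 0, "wy": 0, "wz": 0.012, "fingers": -0.5}

```text
clock: 10.78
tool_pos: [0.5788, 0.1355, 0.1456]
eef_rot: [-0.602, 0.798, -0.001, 0.001]
contact_force: [-1.2, -1.9, 1.7]
opening: 0.337
```

```bash
python3 go.py
```

```text
t 10.78 pos [0.5788 0.1355 0.1456] yaw -105.97 tilt [ 0.0024 -0.0007 -1.    ] F [-1.1907 -1.885   1.7149] M [-0.1968  0.3607  0.3042] op 29.7 q [-0.3018  0.7678 -0.0113  1.7525  0.0159  0.6193 -2.1723]
```

Call:
apply_moves:
  series:
    - {"x": 0, "y": 0, "z": 0, "wx": 0, "wy": 0, "wz": 0.01, "fingers": -0.5}

```text
clock: 10.9
tool_pos: [0.5788, 0.1355, 0.1456]
eef_rot: [-0.59, 0.808, -0.001, 0.001]
contact_force: [-0.4, -1.4, 2.2]
opening: 0.335
```

```bash
python3 go.py
```

```text
t 10.9 pos [0.5788 0.1355 0.1456] yaw -107.75 tilt [ 0.0025 -0.0008 -1.    ] F [-0.3545 -1.3745  2.2068] M [-0.1562  0.3277  0.8312] op 29.5 q [-0.3069  0.768  -0.0025  1.7527  0.0057  0.6189 -2.194 ]
```

Call:
apply_moves:
  series:
    - {"x": 0, "y": 0, "z": 0, "wx": 0, "wy": 0, "wz": 0.005, "fingers": -0.5}

```text
clock: 11.02
tool_pos: [0.5788, 0.1355, 0.1456]
eef_rot: [-0.584, 0.812, -0.001, 0.001]
contact_force: [-0.9, -1.7, 1.7]
opening: 0.335
```

```bash
python3 go.py
```

```text
t 11.03 pos [0.5788 0.1355 0.1456] yaw -108.51 tilt [ 0.0026 -0.0014 -1.    ] F [-0.8653 -1.7235  1.6605] M [-0.2036  0.3331  1.2081] op 29.5 q [-0.3097  0.7681  0.0017  1.7528  0.0016  0.6187 -2.2037]
```

It is firmly against the stop: the moment rose from 0.30 to 1.2 N m within 1 deg, at the predicted angle. Relax and release.

Call:
apply_moves:
  series:
    - {"x": 0, "y": 0, "z": 0, "wx": 0, "wy": 0, "wz": 0, "fingers": -0.5}
    - {"x": 0, "y": 0, "z": 0, "wx": 0, "wy": 0, "wz": 0, "fingers": 0.0}
    - {"x": 0, "y": 0, "z": 0, "wx": 0, "wy": 0, "wz": 0, "fingers": 0.4}
    - {"x": 0, "y": 0, "z": 0, "wx": 0, "wy": 0, "wz": 0, "fingers": 0.4}
    - {"x": 0, "y": 0, "z": 0, "wx": 0, "wy": 0, "wz": 0, "fingers": 0.4}

```text
clock: 11.65
tool_pos: [0.5804, 0.1368, 0.1458]
eef_rot: [-0.583, 0.813, -0.001, 0.003]
contact_force: [0.0, -0.2, 0.2]
opening: 0.699
```

```bash
python3 go.py
```

```text
t 11.65 pos [0.5804 0.1368 0.1458] yaw -108.69 tilt [ 0.0057  0.0015 -1.    ] F [ 0.0257 -0.2005  0.1884] M [0.0102 0.0086 0.0079] op 61.6 q [-0.3095  0.7685  0.001   1.7507 -0.0007  0.6164 -2.2052]
```

Free (all forces near zero). Retreat straight up, then back out of the way to look.

Call:
apply_moves:
  series:
    - {"x": 0, "y": 0, "z": -0.02, "wx": 0, "wy": 0, "wz": 0, "fingers": 0.4}
    - {"x": 0, "y": 0, "z": -0.04, "wx": 0, "wy": 0, "wz": 0, "fingers": 0.4}
    - {"x": 0, "y": 0, "z": -0.05, "wx": 0, "wy": 0, "wz": 0, "fingers": 0.4}
    - {"x": 0, "y": 0, "z": -0.05, "wx": 0, "wy": 0, "wz": 0, "fingers": 0.4}
    - {"x": 0, "y": 0.05, "z": 0, "wx": 0, "wy": 0, "wz": 0, "fingers": 0.4}
    - {"x": 0.04, "y": 0.05, "z": 0, "wx": 0, "wy": 0, "wz": 0, "fingers": 0.4}
    - {"x": 0.06, "y": 0.02, "z": 0, "wx": 0, "wy": 0, "wz": 0, "fingers": 0.4}
    - {"x": 0.06, "y": 0, "z": 0, "wx": 0, "wy": 0, "wz": 0, "fingers": 0.4}

```text
clock: 12.65
tool_pos: [0.4474, 0.0491, 0.2841]
eef_rot: [-0.585, 0.811, -0.002, 0.01]
contact_force: [2.2, 0.7, 1.4]
opening: 0.701
```

```bash
python3 go.py; cat > chk.py <<'E'
from h import *
np.set_printoptions(precision=4,suppress=True)
for n in("top","side"):
    im,d=snapshot(n);np.savez(n+"1.npz",im=im,d=d);F=cloud(n,d).reshape(-1,3)
    r=np.hypot(F[:,0]-.580,F[:,1]-.1365)
    for lo,hi in((.135,.146),(.168,.180),(.188,.2)):
        g=F[(r<.03)&(F[:,2]>lo)&(F[:,2]<hi)]
        if len(g)>4:print(n,lo,len(g),"medz",np.median(g[:,2]),cv2.minAreaRect((g[:,:2]*1000).astype(np.float32)))
a,b=[np.load(n+"1.npz")["im"][...,::-1] for n in("top","side")]
A=np.hstack([cv2.resize(a[169:229,196:276],(400,300),interpolation=2),cv2.resize(b[160:235,205:305],(400,300),interpolation=2)])
B=np.hstack([cv2.resize(a,(400,300)),cv2.resize(b,(400,300))])
cv2.imwrite("pics/end.png",np.vstack([A,B]))
E
python3 chk.py
```

```text
t 12.65 pos [0.4474 0.0491 0.2841] yaw -108.36 tilt [ 0.0184  0.0081 -0.9998] F [2.2312 0.7163 1.4166] M [ 0.0114 -0.0146  0.0084] op 61.7 q [-0.2067  0.3879 -0.003   2.0299 -0.0046  0.7041 -2.0973]
top 0.135 118 medz 0.14189661764515837 ((579.0450439453125, 136.31240844726562), (47.620460510253906, 49.13469696044922), 43.686527252197266)
top 0.168 81 medz 0.17494776968817283 ((579.1509399414062, 136.41885375976562), (29.842147827148438, 38.79664993286133), 71.31867980957031)
top 0.188 111 medz 0.19372193074110566 ((579.14208984375, 136.76519775390625), (25.198766708374023, 25.267093658447266), 89.30290985107422)
side 0.135 100 medz 0.14048906796719723 ((576.6801147460938, 144.75823974609375), (46.44944763183594, 35.703948974609375), 22.46868324279785)
side 0.168 87 medz 0.17427342888442932 ((578.2047119140625, 139.63487243652344), (37.560028076171875, 29.019208908081055), 21.20987892150879)
side 0.188 70 medz 0.19297370382102325 ((580.3983764648438, 138.16107177734375), (25.68550682067871, 22.023542404174805), 26.97207260131836)
```

View pics/end.png

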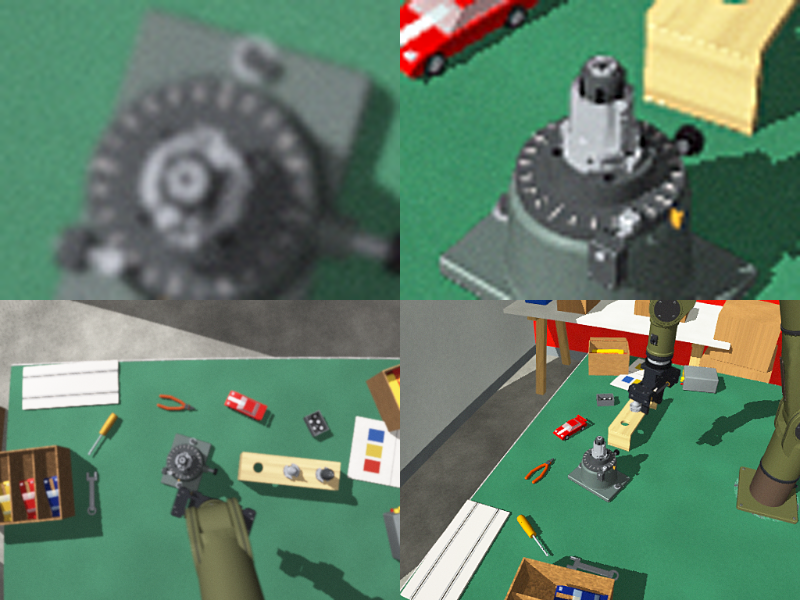

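The picture shows the chuck upright on the nose at (600,105) in the side crop, with the dial lug at (628,222) next to the stop block at (607,250). The other tools and things are where they were. The flange top measures 0.1415 m (0.141 when home), the top of the flats 0.175 m (0.175), and the flats lie at -18.7 deg against the head's x axis at -17.8 deg.

```bash
python3 -c "
from plant import *
print(finish_job())"
```

```text
the job is handed in; nothing more can be done
None
```

The collet chuck is loaded in the spindle, seated fully home and turned clockwise against the zero stop. I let go of it and handed the job in at about 13 s of robot time.

- **Drive dogs:** I lowered the taper with a few newtons of pressure, about 12 N at most, until the slots dropped over the dogs. I confirmed this by a small twist either way: the spindle drag showed as +0.27 N m.
- **Seating:** The push went past the ball lock to a solid stop at tool height 0.1454 m, against 0.1456 m expected for home. The push peaked at about 41 N. It came on the seated flange, with the slots already over the dogs.
- **Zero stop:** The spindle turned on its drag of about 0.3 N m, then came up hard within 1 degree of the predicted angle. The moment against the stop peaked at 1.2 N m, slightly over the "1 N m is plenty" guide but well under the 2.5 N m limit.

**Last checks, with the gripper clear:**
- The flange top measured 0.1415 m by the top camera and 0.1405 m by the side camera; home is 0.141 m.
- The flats lay at -18.7 degrees by the top camera, against -17.8 degrees for the head's x axis, which is within camera accuracy. The side camera's fits of the chuck were skewed by its partial view, so I did not use them for the angle.
- In the pictures the lug sits at the stop block and the other things look unmoved.
- I did not test the lock with an upward pull.

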